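Hold the belt tensioner of a bench potter's wheel open

ROBOT

A 7-joint arm with a two-finger parallel gripper is mounted at the origin on the work surface. World frame = base frame: x ahead of the robot, y to its left, z up, the work surface at z = 0. Lengths are in m, angles in rad, forces in N, time in s.
With the tool pointing down it reaches from about 0.425 to 1.025 m from the base axis. Payload 3.6 kg.
Tool frame: the origin (TCP) lies at the very end of the fingers, on their centre line; the grasp point (between the pads) lies 19 mm behind it; z points along the fingers, x is the direction in which the jaws open and shut, and the axes are right-handed (so a half turn about z gives the same grasp; the last joint's range is limited). The gripper opens to 85 mm and grips with 20 to 120 N. Pads are 22 mm wide; open, the fingers measure 114 mm over their backs; the gripper's body (76 mm by 85 mm) begins 54 mm behind the grasp point. The pads swing forward as they close: fully open they stand 13 mm farther back than shut.
Start: joints at [1.123, 0.591, 0.048, 1.609, -0.033, 0.943, -0.034], TCP at [0.251, -0.68, 0.231] pointing down, gripper open.
Joint ranges: [-2.69, 2.69], [-0.47, 2.24], [-1.27, 1.36], [0.19, 2.51], [-1.53, 4.68], [0.08, 2.07], [-3.09, 3.09]. Speed limits (rad/s): [2.57, 2.57, 3.14, 3.14, 3.14, 3.14, 3.14].

INTERFACE

Orientations are given as a unit quaternion [w, x, y, z].
In Python, from plant import r gives the robot as it stands.
- The arm moves only by the shell command python3 -m crank 'ROWS'. ROWS is JSON, a list that holds one entry, the list of rows, each a list of 5 numbers: the finger opening in mm, from 0 to 85.4, then the shift along the tool's x, y, z in mm, then the turn about the tool's z in rad. In form: [[[hand, tx, ty, tz, roll], ...]]. A call has 1 to 20 rows; each row shifts and turns the commanded pose from where the row before left it, along the tool's axes as they then stand; what a row does not reach is not made up. A row lasts 1/12 s, in which the tool goes at most 41.7 mm and 7.16 degrees, less where a joint would pass 70% of its speed; a pose out of reach is approached as far as the arm can. A call is refused whole if a number of a shift passes 41.7 or a number of a turn 0.125, either way. A call with a gripper value outside its range is refused whole. The fingers move at their own pace and stop on an object; the grip force is fixed at half the most. Time passes only in rows, so rows that do not move let the fingers close. It gives the time, the measured TCP pose, the force and the opening at its end, in the units of the state.
- r.read_state(): the state, without advancing time (a new reading comes with each control period).
- r.grab_frame(name): name is "scene" or "side" or "wrist"; returns the picture (400x640x3 uint8, blue, green, red); there is no depth.
- r.calibration(name): a dict with "intrinsics" (3x3 intrinsics, pixels), "extrinsics" (4x4, takes a point from world to camera coordinates). Camera axes: x right, y up, looking along -z (the intrinsics and any distortion apply to the point x, -y, -z); pixel columns grow to the right and rows downward; lengths in m; the calibration is good to about 2 mm. A picture is of the moment at which its call begins: read the wrist's pose just before it. calibration takes no time and is no camera call; for the wrist camera it gives the pose at the moment of the call.
- r.job_done(): hands the job in, once; it reports no verdict.
The state is a dict: "time": time; "qpos": joint angles; "dq": joint speeds; "joint_efforts": joint torques, N m; "position": TCP position; "eef_rot": TCP orientation; "contact_force": force on the tool from outside, world axes, zero at the start; "moment": the same for the moment, N m; "grip_width": finger opening in m.
Only numpy, scipy, OpenCV 4.12 (cv2) and the standard library are available. Lean on these libraries where they do the work, as an engineer would, in place of code of your own. Each camera call takes 0.05 s, during which the arm holds its last target. There are 200 camera calls.

TASK

The bench potter's wheel needs a new drive belt: lift the cover plate off the two pins over its drive bay and lay it gently, handle up and flat, in the middle of the bare wooden ware board (do not drop it). Then pull the spring-loaded tensioner slide in the open bay towards the front of the wheel by its upright black handle until its pointer blade stands between the two prongs of the mark, and finish there, still holding it with the gripper against its spring so that the belt can be slipped on. Leave the other things on the bench where they are.

Things in the scene. Friction and masses are not known exactly. Their poses are not given: they have to be found in the camera images.
- wheel: bench potter's wheel: low white housing fixed to the bench, 455 long (x) x 176 wide x 85 high. Origin on the bench under the middle of the cover's seat; front end at x = -110; +x points to the round wheel head (210 across, centre x = +230, top 102 above the bench). Steel pins, 7 thick, stand 12 above the rim at (x, y) = (-99, +60) and (+97, -60).
- bay (a point): middle of the floor of the wheel's drive bay, 30 above the bench, axes along the wheel's. The bay is an open-topped recess under the cover: inner walls at x = -87 and +83, y = -80 and +80, rim 55 above this floor. A small pulley (30 across, 12 high) stands at (+60, -55).
- cover: loose grey cover plate, 220 (x) x 170 (y) x 4 thick, about 0.35 kg, with two 11 mm holes that go loosely over the pins. Origin at the centre of its underside, z up. At the start it lies on the rim, underside 85 above the bench, axes along the wheel's.
- cover_handle (a point): middle of the cover's handle, 32 above the cover's underside: a black bar 90 long along y, 14 wide in x, 14 high (25 to 39 above the underside), on two posts 12 wide at y = +38 and -38
- slide: tensioner slide in the bay, under the cover at the start. Origin under its handle, 32 above the bench, axes along the wheel's; at rest at the wheel's (x, y) = (+18, 0). It moves only along the wheel's -x (to the front), 0 to 60 mm; a spring pulls it back at once when let go: 4 N at rest, 0.12 N more per mm. Sled and idler pulley: at most 12 above the origin, up to 60 behind (+x) the handle.
- slide_handle (a point): point in the slide's upright black handle, 35 above the slide's origin, 14 below the handle's top: a flat block 12 thick (x) x 36 wide (y), top 81 above the bench (4 below the rim)
- pointer (a point): top of the pointer blade on the slide: upright dark steel strip 4 thick (x), 6 wide, 77 above the bench, standing 55 to the +y side of the handle's middle, at the same x in the wheel's frame; it moves with the slide
- mark: dark steel fork clip on the bay's +y wall, two prongs 6 thick with a 14 mm gap between, 26 long in all along x, 62 to 78 above the bench, y = +59 to +80; set for each job 28 to 45 mm to the front of the resting pointer. Origin in the middle of the gap, axes along the wheel's; the slide is at the mark when the pointer's x in this frame is 0
- ware_board: bare pale wooden board lying on the bench, fixed, 260 (x) x 210 (y) x 12 thick; origin at the centre of its underside on the bench. It and the wheel lie one to the left and one to the right of the robot's middle; which is where changes.
- cup: blue glazed cup, 68 diameter, 75 high, between wheel and board; leave it. Origin at the centre of its underside
- clay_brush: brush with wooden handle, 170 long, lying between wheel and board; leave it. Origin under its middle
- stick_pot: blue pot, 80 diameter, 85 high, with wooden sticks up to 190 high, at the left edge; leave it. Origin at the centre of its underside
- jug: clear measuring jug, 120 diameter, 140 high, with a handle to its +y, at the left edge; leave it. Origin at the centre of its underside
- bowl: terracotta bowl, 90 diameter, 45 high, at the right edge; leave it. Origin at the centre of its underside
- rib_tool: wooden spatula, 140 long, lying at the right edge; leave it. Origin under its middle
- test_tile: white glazed test tile 50 x 50 x 8, lying between wheel and board; leave it. Origin at the centre of its underside

How it is judged:
By the outcome, as a careful person would: the job done as asked, in the order asked, and still so for the second after the job is handed in, while the arm keeps its last pose, push and grip.
It also fails if it takes over 64 s, if anything falls off the work surface, if the arm or the gripper's body presses on something with over 40 N, if the wrist force passes 120 N, or if a joint passes its speed limit or range.

## Working session

There is one attempt and no reset: what is moved stays moved. The work goes in short steps, Python scripts to look and compute and a shell command to move; the robot and the scene stay as the last step left them, time stands still between calls to the robot, and variables do not carry over. Pictures are saved under pics/ and viewed, about 8 in all and at most 12, crops included, and the job is handed in when it is done.

```bash
mkdir -p pics; ls; python3 - <<'E'
from plant import r
import cv2,numpy as np
s=r.read_state();print({k:np.round(v,3).tolist() for k,v in s.items()})
for n in("scene","side"):
    cv2.imwrite(f"pics/{n}0.png",r.grab_frame(n))
    c=r.calibration(n);print(n,{k:np.round(v,3).tolist() if not isinstance(v,str) else v for k,v in c.items()})
E
```

```text
pics
{'time': 0.0, 'qpos': [1.123, 0.592, 0.048, 1.61, -0.033, 0.943, -0.034], 'dq': [0.001, -0.002, -0.001, -0.001, 0.001, -0.0, 0.001], 'joint_efforts': [-0.001, -54.869, 1.547, -19.812, 0.009, 0.009, -0.0], 'position': [0.251, -0.679, 0.23], 'eef_rot': [-0.001, 0.821, -0.572, -0.001], 'contact_force': [0.053, 0.56, -0.583], 'moment': [0.014, 0.023, 0.036], 'grip_width': 0.085}
scene {'intrinsics': [[364.012, 0.0, 322.629], [0.0, 364.012, 195.688], [0.0, 0.0, 1.0]], 'extrinsics': [[0.787, 0.617, -0.023, -0.445], [-0.354, 0.481, 0.802, 0.102], [0.506, -0.623, 0.597, -1.497], [0.0, 0.0, 0.0, 1.0]]}
side {'intrinsics': [[432.898, 0.0, 317.878], [0.0, 432.898, 193.44], [0.0, 0.0, 1.0]], 'extrinsics': [[-0.88, -0.474, 0.015, 0.466], [0.294, -0.52, 0.802, -0.237], [-0.372, 0.71, 0.597, -1.137], [0.0, 0.0, 0.0, 1.0]]}
```

View pics/scene0.png

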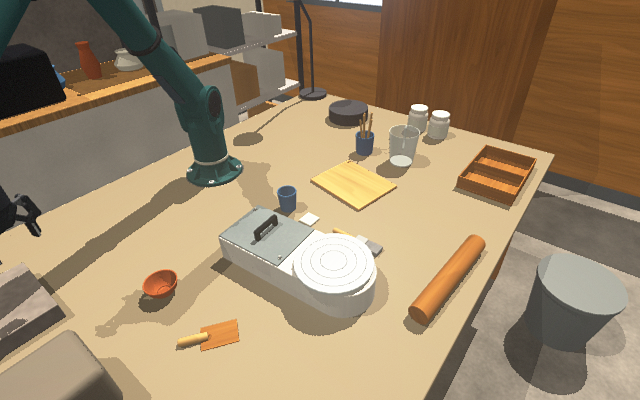

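View pics/side0.png

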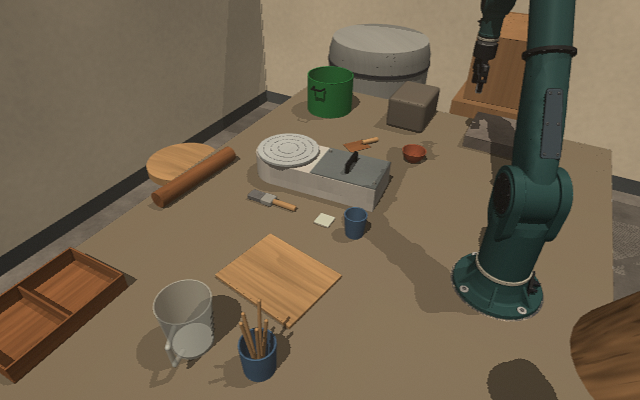

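The scene view shows the cover around (268,233) with its black handle at (266,227), the wheel head at (333,262) and the board at (353,185). In the side view the cover is at (345,172), the handle at (351,162) and the board at (278,278). The cup and tile lie between wheel and board.

```bash
cat > h.py <<'E'
import cv2,numpy as np
from plant import r
def cast(c,px,z):
    K=np.array(c["intrinsics"]);T=np.array(c["extrinsics"]);px=np.atleast_2d(px).astype(float)
    d=np.c_[px,np.ones(len(px))]@np.linalg.inv(K).T*[1,-1,-1]
    d=d@T[:3,:3]; o=-T[:3,:3].T@T[:3,3]
    return o+d*((z-o[2])/d[:,2])[:,None]
def proj(c,P):
    K=np.array(c["intrinsics"]);T=np.array(c["extrinsics"])
    q=(np.atleast_2d(P)@T[:3,:3].T+T[:3,3])*[1,-1,-1]@K.T
    return q[:,:2]/q[:,2:]
def blob(mask,roi,seed=None):
    m=np.zeros_like(mask);x0,y0,x1,y1=roi;m[y0:y1,x0:x1]=mask[y0:y1,x0:x1]
    cs=cv2.findContours(m,cv2.RETR_EXTERNAL,cv2.CHAIN_APPROX_NONE)[0]
    return max(cs,key=cv2.contourArea)[:,0,:]
E
python3 - <<'E'
from h import *
for n,rb,rc in(("scene",(300,150,410,215),(212,200,325,280)),("side",(205,225,350,330),(290,140,400,200))):
    im=cv2.imread(f"pics/{n}0.png");c=r.calibration(n);hsv=cv2.cvtColor(im,cv2.COLOR_BGR2HSV)
    for p in ([(353,185),(250,228),(290,235),(240,252),(420,230)] if n=="scene" else [(278,278),(340,178),(370,172),(330,187),(400,270)]): print(p,hsv[p[1],p[0]],end=' ')
    print()
    bench=hsv[(230,400) if n=="side" else (230,420)].astype(int)
    bd=((hsv[...,1].astype(int)>bench[1]+22)&(hsv[...,2]>bench[2]*.8)&(hsv[...,0]<35)).astype(np.uint8)
    P=cast(c,blob(bd,rb),.012)[:,:2].astype(np.float32)
    (q,s,a)=cv2.minAreaRect(P);print(n,"board",np.round(q,4),np.round(s,4),a)
    g=hsv[(228,250) if n=="scene" else (178,340)].astype(int)
    cm=((hsv[...,1]<70)&(hsv[...,2]<g[2]+25)&(hsv[...,2]>g[2]-25)).astype(np.uint8)
    px=blob(cm,rc);P=cast(c,px,.089)[:,:2].astype(np.float32)
    (q,s,a)=cv2.minAreaRect(P);print(n,"cover",np.round(q,4),np.round(s,4),a)
    hm=(hsv[...,2]<60).astype(np.uint8)
    rh=(245,205,290,250) if n=="scene" else (335,145,365,180)
    px=blob(hm,rh);b=cv2.minAreaRect(px);print(n,"handle",b, cast(c,b[0],.117).round(4))
E
```

```text
(353, 185) [ 22 125 251] (250, 228) [ 37  12 186] (290, 235) [ 45  18 194] (240, 252) [ 20  41 151] (420, 230) [ 20  80 226] 
scene board [0.5108 0.2529] [0.2172 0.2629] 80.05120086669922
scene cover [ 0.517  -0.2015] [0.2262 0.184 ] 5.541553497314453
scene handle ((260.7905578613281, 230.99325561523438), (1.7437145709991455, 8.602325439453125), 35.53767776489258) [[ 0.5262 -0.2267  0.117 ]]
(278, 278) [ 15 133 174] (340, 178) [ 34  19 108] (370, 172) [ 30  19 109] (330, 187) [ 18  50 128] (400, 270) [ 17  82 137] 
side board [0.5132 0.2838] [0.2637 0.2606] 79.96646118164062
side cover [ 0.5401 -0.1599] [0.2944 0.2489] 6.912433624267578
side handle ((350.84002685546875, 162.38002014160156), (7.8000006675720215, 24.000003814697266), 36.869895935058594) [[ 0.508 -0.18   0.117]]
```

```bash
python3 -m crank '[[[85,-12,-13,-5,0],[85,-24,-26,-5,0],[85,-24,-26,-5,0],[85,-24,-26,-5,0],[85,-24,-26,-5,0],[85,-24,-26,-5,0],[85,-24,-26,-5,0],[85,-24,-26,-5,0],[85,-24,-26,-5,0],[85,-24,-26,-5,0],[85,-24,-26,-5,0],[85,-24,-26,-5,0],[85,-24,-26,-5,0],[85,-24,-26,-5,0],[85,-24,-26,-5,0],[85,-12,-13,-5,0]]]'
python3 -m crank '[[[85,0,0,0,-0.12],[85,0,0,0,-0.12],[85,0,0,0,-0.12],[85,0,0,0,-0.12],[85,0,0,0,-0.12],[85,0,0,0,-0.12],[85,0,0,0,-0.12],[85,0,0,0,-0.12],[85,0,0,0,-0.12],[85,0,0,0,-0.12],[85,0,0,0,-0.12],[85,0,0,0,0],[85,0,0,0,0]]]'
python3 - <<'E'
from h import *
cv2.imwrite("pics/w1.png",r.grab_frame("wrist"));c=r.calibration("wrist")
np.savez("w1.npz",**{k:np.array(c[k]) for k in("intrinsics","extrinsics")});print(c)
E
```

```text
time: 1.43
position: [0.4941, -0.2019, 0.3114]
eef_rot: [-0.001, 0.822, -0.569, -0.0]
contact_force: [0.8, 0.0, 0.6]
grip_width: 0.0853
time: 2.52
position: [0.4919, -0.2073, 0.3109]
eef_rot: [-0.0, 0.999, 0.05, -0.0]
contact_force: [0.5, 0.5, -0.5]
grip_width: 0.085
{'intrinsics': array([[355.05658426,   0.        , 317.15150974],
       [  0.        , 355.05658426, 201.0695292 ],
       [  0.        ,   0.        ,   1.        ]]), 'extrinsics': array([[ 9.95066727e-01,  9.92043479e-02, -8.40476962e-04,
        -4.69213464e-01],
       [-9.56144831e-02,  9.56730372e-01, -2.74817879e-01,
         3.02840689e-01],
       [-2.64590186e-02,  2.73542489e-01,  9.61495932e-01,
        -3.86049089e-01],
       [ 0.00000000e+00,  0.00000000e+00,  0.00000000e+00,
         1.00000000e+00]])}
```

View pics/w1.png

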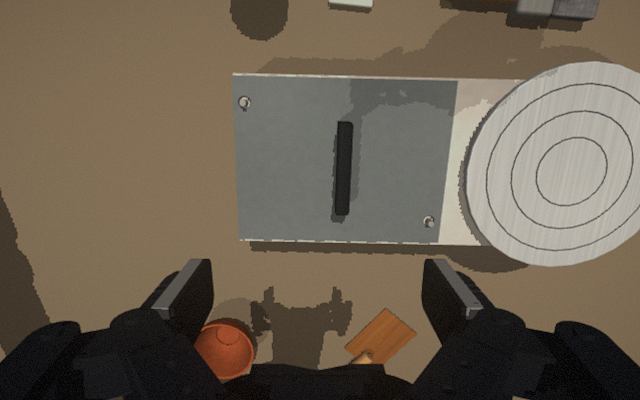

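The wrist view shows the whole cover: corners at about (234,74), (459,80), (439,242), (240,240). The handle top runs from (345,122) to (342,215), the pins are at (244,102) and (429,221), and the head is to the right (+x).

```bash
python3 - <<'E'
from h import *
c=np.load("w1.npz");im=cv2.imread("pics/w1.png");g=im.max(2)
px=blob((g<45).astype(np.uint8),(325,110,365,225))
P=cast(c,px,.124)[:,:2].astype(np.float32);print("handle top",cv2.minAreaRect(P))
C=cast(c,[(234,74),(459,80),(439,242),(240,240)],.089)[:,:2]
print("cover",C.round(4),C.mean(0),cv2.minAreaRect(C.astype(np.float32)))
for p in ((244,100),(429,219)):print("pin",cast(c,p,.097).round(4))
s=r.read_state();w,x,y,z=s["eef_rot"];print(np.degrees(2*np.arctan2(y,x)),s["position"])
E
```

```text
handle top ((0.5157879590988159, -0.19807389378547668), (0.013787233270704746, 0.08879069238901138), 4.469935417175293)
cover [[ 0.4027 -0.1219]
 [ 0.621  -0.1057]
 [ 0.6344 -0.2749]
 [ 0.4154 -0.2944]] [ 0.51835274 -0.19919514] ((0.5185803771018982, -0.19999368488788605), (0.2198456972837448, 0.17297810316085815), 4.246838569641113)
pin [[ 0.415 -0.145  0.097]]
pin [[ 0.6155 -0.247   0.097 ]]
5.728420379837864 [ 0.49201151 -0.20730836  0.3110535 ]
```

```bash
python3 -m crank '[[[85,12,-4,10,0.023],[85,13,-3,30,0],[85,0,0,30,0],[85,0,0,30,0],[85,0,0,30,0],[60,0,0,25,0],[50,0,0,15,0],[50,0,0,0,0],[50,0,0,0,0]]]'
python3 - <<'E'
from h import *
s=r.read_state();w,x,y,z=s["eef_rot"];print(np.degrees(2*np.arctan2(y,x)),s["position"],s["grip_width"])
E
```

```text
time: 3.32
position: [0.5162, -0.1978, 0.1407]
eef_rot: [-0.0, 0.999, 0.039, -0.001]
contact_force: [1.5, -0.1, 0.4]
grip_width: 0.0498
4.520905639156829 [ 0.51616075 -0.19782328  0.14071546] 0.04977368159339309
```

```bash
python3 -m crank '[[[50,0,0,15,0],[50,0,0,15,0],[50,0,0,10,0],[50,0,0,0,0],[30,0,0,0,0],[0,0,0,0,0],[0,0,0,0,0],[0,0,0,0,0],[0,0,0,0,0],[0,0,0,0,0],[0,0,0,0,0],[0,0,0,0,0],[0,0,0,0,0]]]'
python3 -m crank '[[[0,0,0,-3,0],[0,0,0,-5,0],[0,0,0,-8,0],[0,0,0,-12,0],[0,0,0,-12,0],[0,0,0,0,0],[0,0,0,0,0]]]'
python3 - <<'E'
from h import *
s=r.read_state();w,x,y,z=s["eef_rot"];print(np.degrees(2*np.arctan2(y,x)),s["position"],s["grip_width"],s["contact_force"],s["moment"])
E
```

```text
time: 4.4
position: [0.5171, -0.1983, 0.1025]
eef_rot: [0.0, 0.999, 0.04, 0.001]
contact_force: [-1.3, 0.1, 5.1]
grip_width: 0.0128
time: 4.98
position: [0.517, -0.1982, 0.142]
eef_rot: [0.0, 0.999, 0.04, 0.001]
contact_force: [-0.5, -1.1, -3.4]
grip_width: 0.0126
4.574602498187414 [ 0.5169567  -0.19817069  0.14198524] 0.012559485858322457 [-0.54063096 -1.09282717 -3.39808036] [0.00598524 0.0158128  0.02156643]
```

```bash
python3 - <<'E'
from h import *
for n,rb in(("scene",(300,150,410,215)),("side",(205,225,350,330))):
    im=cv2.imread(f"pics/{n}0.png");c=r.calibration(n);hsv=cv2.cvtColor(im,cv2.COLOR_BGR2HSV).astype(int)
    b=hsv[(230,400) if n=="side" else (230,420)]
    m=((hsv[...,1]>b[1]+22)&(hsv[...,2]>b[2]*.95)&(hsv[...,0]<35)).astype(np.uint8)
    m=cv2.morphologyEx(m,cv2.MORPH_OPEN,np.ones((5,5),np.uint8))
    px=blob(m,rb);q=cv2.approxPolyDP(px,8,True)[:,0];P=cast(c,q,.012)[:,:2]
    print(n,q.tolist(),P.round(4).tolist(),P.mean(0),cv2.minAreaRect(cast(c,px,.012)[:,:2].astype(np.float32)))
E
```

```text
scene [[314, 177], [357, 206], [393, 187], [353, 162]] [[0.372, 0.1922], [0.6083, 0.1395], [0.6524, 0.3138], [0.4318, 0.3738]] [0.51612167 0.25483754] ((0.5105893015861511, 0.2550172805786133), (0.2092631757259369, 0.2607033848762512), 79.84007263183594)
side [[268, 234], [218, 277], [294, 321], [339, 273]] [[0.6192, 0.1391], [0.6401, 0.3414], [0.397, 0.3637], [0.371, 0.1756]] [0.50681481 0.25498025] ((0.5089259147644043, 0.2578086256980896), (0.21074770390987396, 0.2600279748439789), 79.88015747070312)
```

```bash
python3 -m crank '[[[0,0,0,-10,0],[0,0,0,-20,0],[0,0,0,-20,0],[0,0,-8,-20,0],[0,1,-15,-10,0],[0,2,-25,0,0],[0,2,-25,0,0],[0,2,-25,0,0],[0,2,-25,0,0],[0,2,-25,0,0],[0,2,-25,0,0],[0,2,-25,0,0],[0,2,-25,0,0],[0,2,-25,0,0],[0,2,-25,0,0],[0,2,-25,0,0],[0,2,-25,0,0],[0,2,-25,0,0],[0,2,-25,0,0],[0,1,-25,0,0]]]'
python3 -m crank '[[[0,0,-20,0,0],[0,0,-15,0,0],[0,0,-10,0,0],[0,0,-10,0,0],[0,0,0,0,0.043],[0,0,0,0,0.043],[0,0,0,0,0.043],[0,0,0,0,0.043],[0,0,0,0,0.043],[0,0,0,0,0.043],[0,0,0,0,0],[0,0,0,0,0],[0,0,0,0,0]]]'
python3 - <<'E'
from h import *
s=r.read_state();w,x,y,z=s["eef_rot"];a=2*np.arctan2(y,x);p=s["position"];print(np.degrees(a),p,s["grip_width"],s["contact_force"],s["moment"])
d=np.array([.510,.256])-p[:2];print("tx,ty mm",1e3*(d@[np.cos(a),np.sin(a)]),1e3*(d@[np.sin(a),-np.cos(a)]),"roll",a-np.radians(-10.1))
cv2.imwrite("pics/s2.png",np.vstack([r.grab_frame("scene")[120:300,180:480],r.grab_frame("side")[130:350,180:480]]))
E
```

```text
time: 6.65
position: [0.5131, 0.2031, 0.2207]
eef_rot: [0.0, 0.999, 0.041, -0.001]
contact_force: [0.5, -0.5, -4.8]
grip_width: 0.0128
time: 7.73
position: [0.51, 0.2556, 0.2211]
eef_rot: [0.0, 0.996, -0.089, -0.0]
contact_force: [0.6, 1.1, -4.6]
grip_width: 0.0126
-10.163376550880846 [0.50998043 0.2556263  0.22112289] 0.012563457138464691 [ 0.64921153  1.07161036 -4.60095176] [ 0.04401965 -0.02373653  0.0187636 ]
tx,ty mm -0.04667869900588845 -0.3712882316742697 roll -0.0011061294814284917
```

View pics/s2.png

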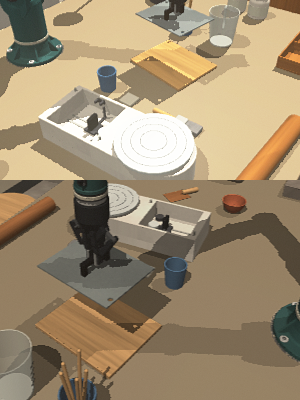

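The picture shows the cover held level over the board with the bay open; cup and jug are untouched. Next I lower it.

```bash
python3 -m crank '[[[0,0,0,10,0],[0,0,0,20,0],[0,0,0,20,0],[0,0,0,20,0],[0,0,0,20,0],[0,0,0,20,0],[0,0,0,20,0],[0,0,0,20,0],[0,0,0,15,0],[0,0,0,10,0],[0,0,0,5,0],[0,0,0,2,0],[0,0,0,0,0],[0,0,0,0,0],[0,0,0,0,0]]]'
```

```text
time: 9.08
position: [0.5109, 0.2563, 0.0402]
eef_rot: [-0.001, 0.996, -0.089, 0.001]
contact_force: [-0.1, 0.2, -4.5]
grip_width: 0.0127
```

```bash
python3 -m crank '[[[0,0,0,2,0],[0,0,0,2,0],[0,0,0,2,0],[0,0,0,1,0],[0,0,0,1,0],[0,0,0,1,0],[0,0,0,0,0],[0,0,0,0,0]]]'; python3 -m crank '[[[0,0,0,1,0],[0,0,0,0.5,0],[0,0,0,0,0],[0,0,0,0,0]]]'
```

```text
time: 9.75
position: [0.5102, 0.2559, 0.0302]
eef_rot: [0.0, 0.996, -0.089, -0.0]
contact_force: [0.3, 0.0, -2.7]
grip_width: 0.0125
time: 10.08
position: [0.5104, 0.256, 0.0295]
eef_rot: [-0.0, 0.996, -0.089, 0.0]
contact_force: [-1.0, -0.7, 5.1]
grip_width: 0.0129
```

```bash
python3 -m crank '[[[20,0,0,0,0],[30,0,0,0,0],[40,0,0,0,0],[45,0,0,0,0],[45,0,0,0,0],[45,0,0,-5,0],[45,0,0,-15,0],[45,0,0,-25,0],[45,0,0,-30,0],[45,0,0,-35,0],[45,0,0,-35,0],[45,0,0,-35,0],[45,0,0,-35,0],[45,0,0,-10,0],[45,0,0,0,0]]]'
python3 - <<'E'
from h import *
cv2.imwrite("pics/s3.png",np.vstack([r.grab_frame("scene")[120:300,180:480],r.grab_frame("side")[130:350,180:480]]))
s=r.read_state();w,x,y,z=s["eef_rot"];a=2*np.arctan2(y,x);p=s["position"]
yaw=np.radians(4.4);t=np.array([.516,-.198])+.018*np.array([np.cos(yaw),np.sin(yaw)]);d=t-p[:2]
print(p,np.degrees(a),"target",t,"roll",a-yaw,"after roll tx,ty",1e3*(d@[np.cos(yaw),np.sin(yaw)]),1e3*(d@[np.sin(yaw),-np.cos(yaw)]))
E
```

```text
time: 11.33
position: [0.5122, 0.2572, 0.2578]
eef_rot: [-0.002, 0.996, -0.089, 0.003]
contact_force: [0.4, -0.7, 0.1]
grip_width: 0.0446
[0.50971634 0.25542899 0.25340015] -10.201635843096895 target [ 0.53394695 -0.19661906] roll -0.254846621639259 after roll tx,ty -10.521485955244447 452.57469633880277
```

View pics/s3.png

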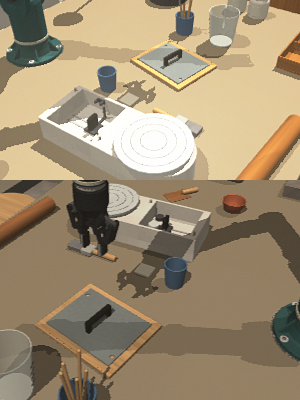

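Cover flat, handle up and centred on the board with an even rim all around. Now over to the slide.

```bash
python3 -m crank '[[[45,0,0,0,-0.085],[45,0,0,0,-0.085],[45,0,0,0,-0.085],[45,0,10,0,0],[45,-1,25,0,0],[45,-1,35,0,0],[45,-1,35,0,0],[45,-1,35,0,0],[45,-1,35,0,0],[45,-1,35,0,0],[45,-1,35,0,0],[45,-1,35,0,0],[45,-1,35,0,0],[45,-1,35,0,0],[45,-1,35,0,0],[45,0,35,0,0],[45,0,22,0,0],[45,0,10,0,0],[45,0,0,0,0],[45,0,0,0,0]]]'
python3 - <<'E'
from h import *
s=r.read_state();cv2.imwrite("pics/w4.png",r.grab_frame("wrist"));c=r.calibration("wrist")
np.savez("w4.npz",**{k:np.array(c[k]) for k in("intrinsics","extrinsics")})
w,x,y,z=s["eef_rot"];print(s["position"],np.degrees(2*np.arctan2(y,x)))
E
```

```text
time: 13.1
position: [0.5332, -0.1946, 0.2527]
eef_rot: [-0.001, 0.999, 0.038, -0.001]
contact_force: [0.1, 0.9, 0.6]
grip_width: 0.0449
[ 0.53315106 -0.19463694  0.25268026] 4.357566956023061
```

View pics/w4.png

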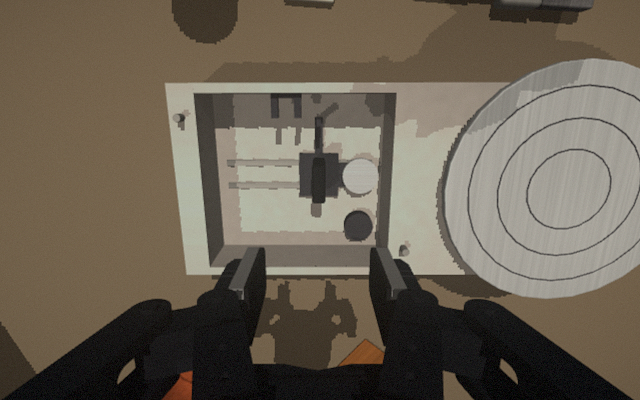

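The fork's prongs are at about (274,105) and (297,105). The pointer top is at about (319,120) and the handle top at (318,180).

```bash
python3 - <<'E'
from h import *
c=np.load("w4.npz");im=cv2.imread("pics/w4.png")
cv2.imwrite("pics/w4c.png",cv2.resize(im[85:215,230:370],None,fx=5,fy=4.5,interpolation=cv2.INTER_NEAREST))
g=im.max(2)
for y in (98,102,106,110,114,118,122,126,160,180,195):print(y,g[y,264:335].tolist())
E
```

```text
98 [106, 103, 105, 105, 109, 107, 83, 52, 57, 54, 57, 54, 55, 49, 66, 93, 91, 91, 88, 91, 90, 90, 91, 94, 93, 89, 88, 83, 68, 64, 65, 65, 61, 66, 61, 66, 62, 77, 114, 109, 109, 109, 110, 110, 109, 106, 107, 93, 90, 80, 78, 81, 80, 81, 83, 76, 80, 102, 109, 107, 110, 106, 108, 113, 109, 111, 105, 107, 109, 109, 107]
102 [108, 107, 109, 107, 105, 107, 95, 60, 64, 62, 63, 60, 64, 55, 67, 111, 107, 108, 111, 109, 109, 111, 109, 108, 110, 108, 109, 90, 75, 78, 65, 60, 65, 67, 65, 62, 67, 89, 109, 112, 108, 109, 104, 110, 104, 108, 109, 110, 106, 89, 77, 78, 78, 78, 74, 76, 91, 108, 108, 107, 104, 104, 105, 108, 107, 108, 108, 108, 101, 97, 96]
106 [106, 107, 107, 107, 108, 109, 95, 66, 61, 60, 66, 67, 66, 53, 69, 111, 106, 107, 108, 111, 107, 109, 110, 110, 105, 107, 112, 108, 112, 102, 71, 61, 63, 68, 63, 63, 64, 76, 110, 104, 110, 108, 107, 108, 110, 107, 109, 111, 109, 108, 104, 109, 111, 110, 106, 108, 109, 108, 109, 109, 109, 107, 106, 102, 99, 97, 91, 75, 80, 79, 79]
110 [110, 106, 108, 106, 107, 109, 102, 70, 62, 66, 63, 64, 65, 56, 59, 91, 107, 109, 108, 107, 110, 110, 106, 106, 1
[... 1850 characters left out ...]
43, 43, 46, 52, 61, 59, 58, 59, 62, 56, 61, 62, 63]
180 [184, 181, 182, 181, 180, 181, 178, 178, 170, 171, 172, 167, 172, 170, 176, 181, 180, 180, 181, 180, 179, 180, 179, 178, 181, 181, 181, 177, 181, 182, 177, 180, 184, 181, 170, 127, 63, 66, 67, 67, 68, 70, 65, 64, 67, 71, 65, 47, 48, 44, 46, 47, 47, 47, 47, 48, 45, 51, 45, 47, 37, 53, 59, 58, 59, 58, 62, 57, 58, 64, 59]
195 [181, 181, 182, 181, 183, 181, 180, 178, 179, 178, 179, 178, 180, 179, 179, 181, 177, 178, 179, 181, 180, 180, 179, 180, 178, 181, 180, 180, 182, 178, 180, 180, 179, 184, 162, 97, 75, 78, 70, 74, 73, 79, 76, 74, 77, 80, 77, 72, 45, 42, 43, 46, 44, 44, 47, 49, 45, 43, 44, 42, 44, 59, 79, 74, 77, 76, 76, 68, 78, 76, 72]
```

View pics/w4c.png

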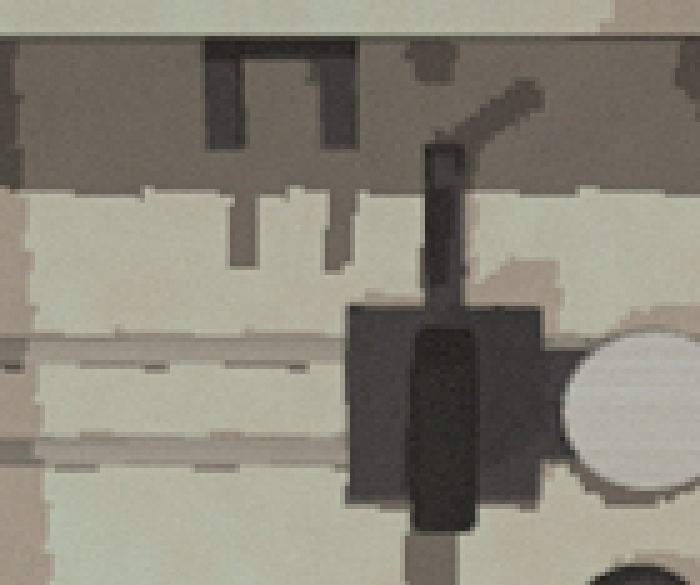

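```bash
python3 - <<'E'
from h import *
c=np.load("w4.npz");yaw=np.radians(4.4);T=c["extrinsics"];print("cam",-T[:3,:3].T@T[:3,3])
def W(px,z):
    d=cast(c,px,z)[:,:2]-[.516,-.198];return 1e3*np.c_[d@[np.cos(yaw),np.sin(yaw)],d@[-np.sin(yaw),np.cos(yaw)]]
print("prong edges row108",W([(270.7,108),(278.7,108),(293.7,108),(301.6,108)],.078).round(1).tolist())
print("row114",W([(270.9,114),(278.8,114),(294,114),(301.7,114)],.078).round(1).tolist())
print("row114 z62",W([(270.9,114),(278.8,114),(294,114),(301.7,114)],.062).round(1).tolist())
print("pointer top",W([(315,117),(322.5,117),(315,120),(322.5,120),(315,123),(322.5,123)],.077).round(1).tolist())
print("handle",W([(313.5,160),(324.5,160),(312,180),(325,180),(312,195),(325,195),(318,158),(318,202)],.081).round(1).tolist())
E
```

```text
cam [ 0.52880979 -0.12377375  0.39609511]
prong edges row108 [[-22.4, 66.5], [-15.4, 66.5], [-2.4, 66.5], [4.4, 66.5]]
row114 [[-22.4, 61.4], [-15.5, 61.5], [-2.3, 61.5], [4.4, 61.5]]
row114 z62 [[-24.4, 60.9], [-17.2, 60.9], [-3.3, 60.9], [3.7, 60.9]]
pointer top [[16.0, 58.9], [22.6, 58.9], [16.0, 56.3], [22.6, 56.3], [16.0, 53.8], [22.6, 53.8]]
handle [[14.7, 21.7], [24.5, 21.7], [13.3, 3.4], [25.1, 3.4], [13.3, -10.7], [25.2, -10.7], [18.7, 23.5], [18.8, -17.4]]
```

The fork gap middle is at wheel x = −8.9 and the pointer and handle at +19.2. That makes a pull of 28 mm; the fork width measured 26.8 against 26 and the handle thickness 12 against 12.

```bash
python3 -m crank '[[[45,1,1,10,0],[45,1,0.5,20,0],[45,0,0,25,0],[45,0,0,25,0],[45,0,0,25,0],[45,0,0,25,0],[45,0,0,20,0],[45,0,0,15,0],[45,0,0,10,0],[45,0,0,5,0],[45,0,0,0,0],[45,0,0,0,0]]]'
```

```text
time: 14.15
position: [0.5366, -0.1963, 0.0741]
eef_rot: [-0.0, 0.999, 0.039, 0.0]
contact_force: [-0.6, 0.3, -0.0]
grip_width: 0.0451
```

```bash
python3 -m crank '[[[45,-1,0,8,0],[45,0,0,8,0],[45,0,0,5,0],[45,0,0,0,0],[30,0,0,0,0],[15,0,0,0,0],[0,0,0,0,0],[0,0,0,0,0],[0,0,0,0,0],[0,0,0,0,0],[0,0,0,0,0],[0,0,0,0,0],[0,0,0,0,0]]]'
python3 - <<'E'
from h import *
s=r.read_state();w,x,y,z=s["eef_rot"];print(s["position"],np.degrees(2*np.arctan2(y,x)),s["grip_width"],s["contact_force"])
E
```

```text
time: 15.23
position: [0.5343, -0.1971, 0.0531]
eef_rot: [0.0, 0.999, 0.038, -0.001]
contact_force: [-3.9, 0.9, 5.1]
grip_width: 0.0111
[ 0.53425543 -0.197149    0.05308129] 4.406059228333759 0.011090173119713154 [-3.91288698  0.90451496  5.13885838]
```

```bash
python3 -m crank '[[[0,-2,0,0,0],[0,-3,0,0,0],[0,-4,0,0,0],[0,-4,0,0,0],[0,-4,0,0,0],[0,-4,0,0,0],[0,-3,0,0,0],[0,-3,0,0,0],[0,-1,0,0,0],[0,0,0,0,0],[0,0,0,0,0],[0,0,0,0,0],[0,0,0,0,0]]]'
python3 - <<'E'
from h import *
s=r.read_state();print(s["position"],s["grip_width"],s["contact_force"],"moved",1e3*(s["position"]-np.array([.5343,-.1971,.0531])))
im=r.grab_frame("wrist");cv2.imwrite("pics/w5.png",im);c=r.calibration("wrist")
np.savez("w5.npz",**{k:np.array(c[k]) for k in("intrinsics","extrinsics")})
sc=r.grab_frame("scene")[185:285,200:330];cv2.imwrite("pics/v5.png",np.vstack([im,cv2.resize(cv2.resize(sc,None,fx=1.53,fy=1.53),(200,154)) if 0 else np.pad(cv2.resize(sc,None,fx=2,fy=2),((0,0),(0,380),(0,0)))]))
E
```

```text
time: 16.32
position: [0.512, -0.1989, 0.0532]
eef_rot: [0.0, 0.999, 0.039, 0.004]
contact_force: [6.9, -0.2, -3.9]
grip_width: 0.0111
[ 0.51199788 -0.19888239  0.05315521] 0.011130204730642778 [ 6.8939488  -0.19022539 -3.92612405] moved [-22.30212396  -1.78238594   0.05520871]
```

View pics/v5.png

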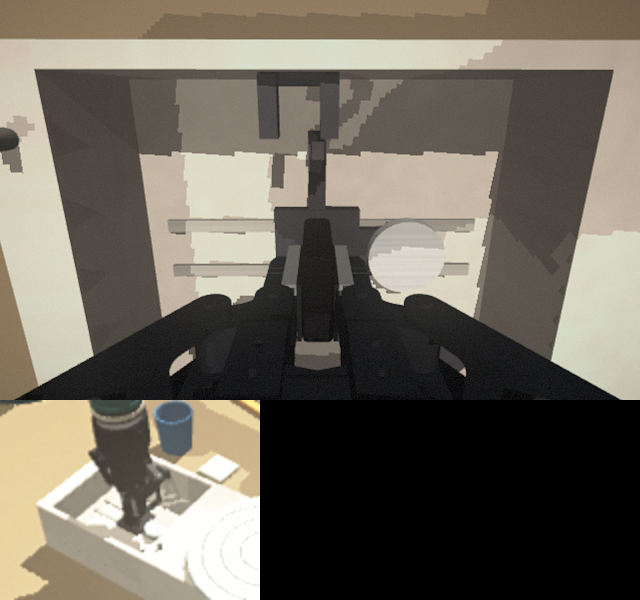

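The pointer top is at about (317,140) and the fork's inner edges at about (279,105) and (320,105). It is about 6 mm short, in agreement with 22.4 mm moved out of 28.

```bash
python3 -m crank '[[[0,-2,0,0,0],[0,-2,0,0,0],[0,-2,0,0,0],[0,0,0,0,0],[0,0,0,0,0],[0,0,0,0,0],[0,0,0,0,0],[0,0,0,0,0]]]'
python3 - <<'E'
from h import *
s=r.read_state();p=s["position"];yaw=np.radians(4.4)
im=r.grab_frame("wrist");c=r.calibration("wrist")
print(p,s["grip_width"],s["contact_force"],"moved",1e3*((p-np.array([.5343,-.1971,.0531]))[:2]@[np.cos(yaw),np.sin(yaw)]))
np.savez("w6.npz",**{k:np.array(c[k]) for k in("intrinsics","extrinsics")})
cv2.imwrite("pics/w6.png",cv2.resize(im[60:240,220:420],None,fx=3,fy=3,interpolation=cv2.INTER_NEAREST))
E
```

```text
time: 17.08
position: [0.5065, -0.1994, 0.0531]
eef_rot: [0.0, 0.999, 0.039, 0.005]
contact_force: [7.8, 0.5, -4.3]
grip_width: 0.0107
[ 0.5064828  -0.19935246  0.05314836] 0.010670771487037134 [ 7.7894474   0.45619954 -4.31332369] moved -27.908018445252992
```

View pics/w6.png

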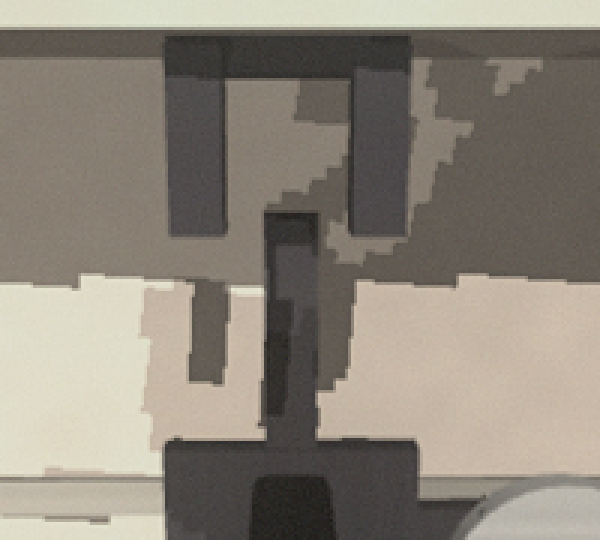

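In this crop the pointer blade (265–318, centre 291) stands between the prongs (inner edges 227 and 349, centre 288), so it is about 0.4 mm off centre. I'll hold, check for drift and hand in.

```bash
python3 -m crank '[[[0,0,0,0,0],[0,0,0,0,0],[0,0,0,0,0],[0,0,0,0,0],[0,0,0,0,0],[0,0,0,0,0],[0,0,0,0,0],[0,0,0,0,0],[0,0,0,0,0],[0,0,0,0,0]]]'
python3 - <<'E'
from h import *
a=cv2.imread("pics/w6.png")[::3,::3].astype(int);b=r.grab_frame("wrist")[60:240,220:420].astype(int)
print("drift diff",np.abs(a-b)[40:140].mean(),r.read_state()["position"]);print(r.job_done())
E
```

```text
time: 17.97
position: [0.5065, -0.1994, 0.0532]
eef_rot: [0.0, 0.999, 0.039, 0.005]
contact_force: [7.2, 1.0, -4.4]
grip_width: 0.0109
drift diff 2.0117666666666665 [ 0.50648291 -0.19934964  0.05315496]
the job is handed in; nothing more can be done
None
```

I lifted the cover off its pins and laid it flat, handle up, in the middle of the ware board. Then I pulled the tensioner slide 28 mm to the mark. I handed the job in at about 18 s, with the gripper still holding the slide against its spring.

- **Pointer:** the last wrist picture shows it between the prongs, about 0.4 mm off the middle of the gap. The tool's own movement (27.9 mm) agrees with the distance I measured beforehand (28.1 mm).
- **Hold:** nothing drifted over a 0.8 s hold, with a steady pull of 7 to 8 N.
- **Cover:** the pictures taken after I let go show it level with an even border of board around it. The measured force rose to about 5 N as it touched down.
- **Corrected on the way:** the first pull stopped about 6 mm short because the arm gave under the spring, so I added 6 mm.
- **Small disagreement:** the pointer looked about 6 mm thick in the pictures, though it is given as 4 mm. This leaves about 4 mm of clearance on each side.
- **Not rechecked:** I took no last picture of the cover or the other items on the bench. They looked untouched in the pictures taken after the cover was laid down.

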